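# Stopper the flask and counter-hold its bracket bolt

### The job

Put the red stopper from the wooden rack into the mouth of the flask, fully home, and let go of it, so that nothing can drop in while its support is tightened. Then reach down into the narrow gap behind the front plate of the blue bracket, firmly grip the hidden bolt head that goes round with the nut and hold it still, so that the slow nut driver in front runs the nut up tight; finish still gripping the head, with the nut tight and the bolt not turning. Leave the flask standing, and do not disturb the tip box, the capped vial or the spanner.

Things in the scene. Friction and masses are not known exactly. Their poses are not given: they have to be found in the camera images.
- bracket: Fixed blue steel channel: two upright plates 6 mm thick, 180 mm long along y, 140 mm high. Origin on the bench under the bolt axis, at the rear face of the front plate; z up, x level, from front plate to rear plate. The bolt axis runs along x, 110 mm above the bench. The gap between the plates, x = 0 to 46 mm, is open at the top and both ends and empty but for the bolt.
- collar (a point): Centre of the steel collar (46 mm outside, 38 mm inside, 24 mm high) on the flat-bar steel arm (6 mm thick, 24 mm high, along the front plate and on to the collar at the same height), 110 mm above the bench, at bracket x = -9, y = +165 mm. It loosely encloses the flask's neck. Axes as the bracket's.
- driver (a point): Rear end of the green inline electric nut driver, on the bolt axis at bracket x = -207 mm. From here it runs along +x to the nut in front of the front plate; 38 mm thick (45 mm at the clamp of its small stand), top 133 mm above the bench. Fixed.
- bolt_head: Steel hexagon head in the gap: 22 mm across flats, 9 mm thick. Origin at its centre, 14.5 mm behind the front plate (a 26 mm round bush lies between). x along the bolt as the bracket's x; flats face its own y and every 60 degrees. Nut drags it round +x at 0.5 rad/s until held; then it pulls with 0.08 N m, and with 0.2 N m for good once the nut is tight. A light grip across corners slips.
- thread (a joint): Turn of the nut relative to the bolt, rad: 0 to 0.25 at the start, unchanged while nut and bolt turn together, growing by about 0.3 rad/s while the head is held still, and 1.6 (a stop) when the nut is tight, so about 5 s of holding.
- flask: Loose 250 ml conical glass flask, 0.16 kg, standing on the bench inside the collar of the bracket's arm with 2 mm of play: 82 mm in diameter at the foot, neck 34 mm outside (lip 37 mm), 140 mm high. Origin at the centre of its underside, z up.
- flask_mouth (a point): Centre of the flask's open mouth, level with its rim, 140 mm above its underside. The bore below it is 27 to 28 mm wide.
- stopper: Red plastic stopper, 40 g, upright in an end hole of the rack, flange on the rack's top. Origin at the centre of its lower end, z up. Taper 19 to 25 mm in diameter over 28 mm, flange 40 mm in diameter 28 to 32 mm above the origin, round knob 22 mm in diameter from 32 to 60 mm. Fully home, the flange lies on the flask's rim: origin 28 mm below the mouth.
- rack: Fixed pale wooden block 150 x 60 x 40 mm (x, y, z) with three round holes 28 mm in diameter and 34 mm deep at x = -50, 0 and +50 mm. Origin at the centre of its underside.
- vial: Bystander: amber vial with white cap, 25 mm in diameter, 64 mm high, standing in the other end hole of the rack, 30 mm of it above the rack's top. Origin at the centre of its underside.
- tip_box: Bystander: blue pipette-tip box with clear lid, 85 x 125 x 64 mm, loose on the bench. Origin at the centre of its underside.
- spanner: Bystander: steel spanner 160 mm long lying along its x on the bench, about 20 mm thick. Origin at the centre of its underside.
There are look-alikes about, which are no part of the job. What is meant by the stopper is not orange, turquoise or white, and is the larger of those in its own colour.

How it is judged:
By the outcome, as a careful person would: the job done as asked, in the order asked, and still so for the second after the job is handed in, while the arm keeps its last pose, push and grip.
It also fails if it takes over 72 s, if anything falls off the work surface, if the arm or the gripper's body presses on something with over 40 N, if the wrist force passes 120 N, or if a joint passes its speed limit or range.

### The arm

A 6-joint arm with a two-finger parallel gripper is mounted at the origin on the work surface. World frame = base frame: x ahead of the robot, y to its left, z up, the work surface at z = 0. Lengths are in m, angles in rad, forces in N, time in s.
With the tool pointing down it reaches from about 0.35 to 0.85 m from the base axis. Payload 8.1 kg.
Tool frame: the origin (TCP) lies between the finger pads, 19 mm behind the fingertips; this is the grasp point; z points along the fingers, y is the line along which they close (so a half turn about z gives the same grasp; the last joint's range is limited). The gripper opens to 93 mm and grips with 3 to 60 N. Pads are 15 mm wide; open, the fingers measure 128 mm over their backs; the gripper's body (75 mm by 188 mm) begins 65 mm behind the grasp point.
Start: joints at [-1.208, 0.13, 1.488, -0, 1.523, -0.085], TCP at [0.26, -0.541, 0.237] pointing down, gripper open.
Joint ranges: [-2.96, 2.96], [-0.89, 2.26], [0.02, 2.5], [-1.34, 4.48], [0, 2.73], [-2.66, 2.66]. Speed limits (rad/s): [2.39, 2.39, 2.79, 3.14, 3.14, 3.14].

### API

Orientations are given as a rotation vector (axis times angle).
In Python, from plant import readout, read_camera, get_calibration, job gives the robot as it stands.
- The arm moves only by the shell command python3 -m handwheel 'ROWS' [FORCE]. ROWS is JSON, a list of rows, each a list of 5 numbers: the shift along the world's x, y, z in cm, then the turn about the world's z in rad, then the closure, from 0 (fully open) to 1 (shut). In form: [[tx, ty, tz, spin, gripper], ...]. A call has 1 to 10 rows; each row shifts and turns the commanded pose from where the row before left it; what a row does not reach is not made up. A row lasts 1/8 s, in which the tool goes at most 62.5 mm and 10.7 degrees, less where a joint would pass 70% of its speed; a pose out of reach is approached as far as the arm can. A call is refused whole if a number of a shift passes 6.25 or a number of a turn 0.188, either way. A call with a gripper value outside its range is refused whole. The fingers move at their own pace and stop on an object; FORCE is the grip in N (left out, the last holds). Time passes only in rows, so rows that do not move let the fingers close. It gives the time, the measured TCP pose, the force, the opening and the grip force at its end, in the units of the state.
- readout.read_state(): the state, without advancing time (a new reading comes with each control period).
- read_camera(name): name is "side" or "top"; returns the picture (400x640x3 uint8, red, green, blue); there is no depth.
- get_calibration(name): a dict with "fovy" (degrees; the focal length in pixels is half the picture's height over the tangent of half this angle, whatever the lens; pixels are square), "cx", "cy" (the principal point, pixels), "pose" (4x4, takes a point from camera to world coordinates). Camera axes: x right, y down, z forward; pixel columns grow to the right and rows downward; lengths in m; the calibration is good to about 2 mm. A picture is of the moment at which its call begins. get_calibration takes no time and is no camera call.
- job.close_job(): hands the job in; it is judged then, once.
The state is a dict: "t": time; "q": joint angles; "dq": joint speeds; "joint_torque": joint torques, N m; "tool_pos": TCP position; "orientation": TCP orientation; "force": force on the tool from outside, world axes, zero at the start; "wrist_torque": the same for the moment, N m; "opening": finger opening in m; "gripper_force": force on a finger pad.
Only numpy, scipy, OpenCV 4.12 (cv2) and the standard library are available. Lean on these libraries where they do the work, as an engineer would, in place of code of your own. Each camera call takes 0.05 s, during which the arm holds its last target. There are 200 camera calls.

## Working session

There is one attempt and no reset: what is moved stays moved. The work goes in short steps, Python scripts to look and compute and a shell command to move; the robot and the scene stay as the last step left them, time stands still between calls to the robot, and variables do not carry over. Pictures are saved under pics/ and viewed, at most 10 in all, crops included, and the job is handed in when it is done.

```bash
ls; mkdir -p pics
cat > h.py <<'E'
import numpy as np, cv2
from plant import readout, read_camera, get_calibration, job
def ray(cam,u,v):
    c=get_calibration(cam); f=200/np.tan(np.radians(c["fovy"])/2); P=np.array(c["pose"])
    d=P[:3,:3]@np.array([(u-c["cx"])/f,(v-c["cy"])/f,1]); return P[:3,3],d/np.linalg.norm(d)
def onz(cam,u,v,z):
    o,d=ray(cam,u,v); return o+d*(z-o[2])/d[2]
def proj(cam,p):
    c=get_calibration(cam); f=200/np.tan(np.radians(c["fovy"])/2); P=np.array(c["pose"])
    q=P[:3,:3].T@(np.array(p)-P[:3,3]); return np.array([c["cx"]+f*q[0]/q[2],c["cy"]+f*q[1]/q[2]])
def tri(u1,u2,c1="top",c2="side"):
    o1,d1=ray(c1,*u1);o2,d2=ray(c2,*u2)
    A=np.stack([d1,-d2],1);s=np.linalg.lstsq(A,o2-o1,rcond=None)[0]
    a,b=o1+s[0]*d1,o2+s[1]*d2; return (a+b)/2,np.linalg.norm(a-b)
def snap(cam,name):
    im=np.array(read_camera(cam)); cv2.imwrite(name,im[:,:,::-1]); return im
E
python3 - <<'E'
from h import *
for c in("top","side"): snap(c,f"pics/{c}0.png"); k=get_calibration(c); print(c,k["fovy"],k["cx"],k["cy"],np.round(k["pose"],3).tolist())
print(readout.read_state())
E
```

```text
pics
top 55.96158501461605 314.57452767975064 204.26535176265043 [[0.022, -0.988, 0.152, 0.348], [-1.0, -0.024, -0.006, 0.04], [0.01, -0.152, -0.988, 1.207], [0.0, 0.0, 0.0, 1.0]]
side 44.18866276362377 312.22618944234483 203.88592768946782 [[0.98, -0.136, 0.142, 0.353], [-0.196, -0.608, 0.769, -0.913], [-0.018, -0.782, -0.623, 0.858], [0.0, 0.0, 0.0, 1.0]]
{'t': 0.1, 'q': array([-1.20839461e+00,  1.31081233e-01,  1.48918147e+00,  3.11427877e-05,
        1.52299387e+00, -8.53834718e-02]), 'dq': array([-6.42069301e-05, -2.71456400e-03, -2.60299018e-03, -4.57764851e-05,
       -9.91312940e-05,  1.16952158e-04]), 'joint_torque': array([ 1.31729150e-03, -5.61339533e+01, -4.93096769e+01,  7.70748476e-02,
        2.90805643e-02, -7.31595009e-06]), 'tool_pos': array([ 0.2596488 , -0.54037128,  0.23648886]), 'orientation': array([-3.06156979e+00, -6.97148387e-01,  3.12304377e-04]), 'force': array([0.16987543, 0.30049103, 0.17987557]), 'wrist_torque': array([ 0.0052679 , -0.04277841,  0.00287   ]), 'gripper_force': 0.0, 'opening': 0.09289427837457621}
```

View pics/top0.png

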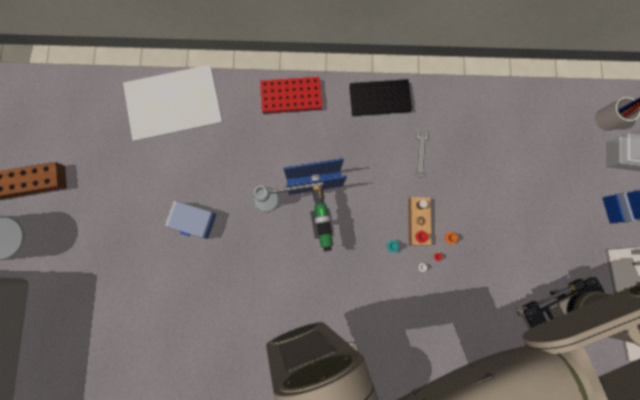

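View pics/side0.png

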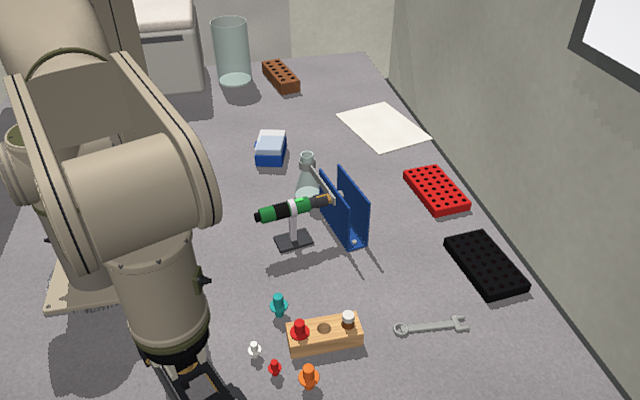

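Candidates for the stopper are rack red (top 422,237 / side 300,328), small red (438,257 / 274,367), orange (452,238), turquoise (393,246), white (423,267) and the white-capped vial (423,203). The description fits the red one in the rack. I'll check it with enlarged crops, including the flask and bracket.

Run:
```python
from h import *
T=cv2.imread("pics/top0.png");S=cv2.imread("pics/side0.png")
def crop(I,x,y,w,h,W,H): return cv2.resize(I[y:y+h,x:x+w],(W,H),interpolation=cv2.INTER_CUBIC)
a=crop(T,240,150,120,90,400,300);b=crop(T,380,190,80,60,400,300)
c=crop(S,240,140,140,105,400,300);d=crop(S,240,280,140,105,400,300)
cv2.imwrite("pics/crop0.png",np.vstack([np.hstack([a,b]),np.hstack([c,d])]))
for n,I in(("top",T),("side",S)):
    hsv=cv2.cvtColor(I,cv2.COLOR_BGR2HSV)
    for nm,m in(("red",((hsv[...,0]<6)|(hsv[...,0]>174))&(hsv[...,1]>150)&(hsv[...,2]>80)),("blue",(hsv[...,0]>105)&(hsv[...,0]<125)&(hsv[...,1]>130)),("green",(hsv[...,0]>45)&(hsv[...,0]<78)&(hsv[...,1]>130)),("wood",(hsv[...,0]>10)&(hsv[...,0]<22)&(hsv[...,1]>80)&(hsv[...,2]>120))):
        k,l,s,ct=cv2.connectedComponentsWithStats(m.astype(np.uint8))
        for i in range(1,k):
            if s[i,4]>25: 
                r=cv2.minAreaRect(np.argwhere(l==i)[:,::-1].astype(np.float32))
                print(n,nm,s[i],ct[i].round(1),np.round(r[0],1),np.round(r[1],1),round(r[2]))
```

```text
top red [ 261   77   61   35 1849] [290.7  94.4] [290.7  94.4] [31.5 59.3] 86
top red [623 103  17  14  57] [631.1 110.1] [631.6 109.8] [ 2.9 20. ] 54
top red [416 231  12  12 107] [421.4 236.5] [421.5 236.5] [11.3  9.9] 45
top red [434 254   8   7  41] [437.8 256.5] [437.5 257. ] [6. 7.] 90
top blue [619 102  15   9  29] [625.6 106.4] [626.3 106.1] [ 2.  15.6] 61
top blue [320 171  25  11 158] [330.7 176.1] [331.7 175.9] [ 8.3 24.2] 83
top blue [288 175  23  11 164] [298.7 180.4] [298.7 180.2] [ 7.4 22.7] 81
top blue [628 191  12  27 229] [634.9 202.8] [633.5 204. ] [26. 11.] 90
top blue [604 195  21  27 366] [613.5 208.7] [613.5 209.1] [27. 14.] 73
top green [316 205  10  10  89] [320.3 209.6] [320.5 209.5] [9. 9.] 90
top green [320 234  11  13  95] [325.1 240.3] [325.3 240.3] [11.4  8.7] 76
top wood [  0 163  56  31 775] [ 27.6 177.6] [ 27.3 177.9] [22.7 56.4] 81
top wood [410 197  22  48 743] [419.9 219.3] [420.4 220.5] [47.6 20.6] 88
top wood [446 233  12  11 100] [451.  237.8] [451.5 238. ] [10. 11.] 90
side red [ 403  164   68   54 1916] [436.  190.9] [436.5 189.9] [70.2 37.9] 52
side red [290 319  19  22 299] [299.1 330.2] [300.2 330.1] [18.3 20.6] 27
side red [268 359  13  17 150] [274.1 367.3] [274.1 367.3] [12.1 14.8] 27
side blue [255 138  31  29 339] [270.5 159. ] [270. 152.] [28. 30.] 90
side blue [ 319  164   51   88 2444] [347.4 211.4] [344.2 205.8] [89.3 45.5] 56
side green [295 197  16  17 187] [302.9 204.8] [303.  204.5] [14.6 13.8] 76
side green [258 206  19  17 222] [267.3 214.2] [267.2 214.3] [14.3 15.8] 76
side wood [262  59  37  25 373] [280.   71.3] [279.9  71.1] [37.5 16.1] 48
side wood [316 193  16   8  47] [324.8 196.1] [323.9 195.6] [15.3  6.4] 13
side wood [ 285  311   79   48 2143] [325.3 335.9] [324.8 333.7] [36.6 75.8] 80
side wood [298 364  21  26 301] [308.  375.9] [308.1 375.9] [22.  20.3] 49
```

View pics/crop0.png

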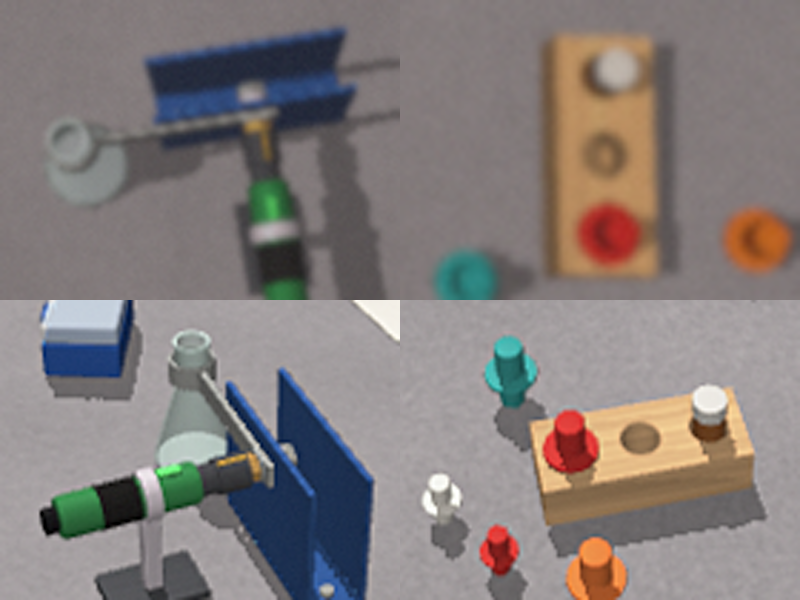

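Run:
```python
from h import *
a=lambda x,y:(239.65+.3*x,149.65+.3*y); b=lambda x,y:(379.6+.2*(x-400),189.6+.2*y)
c=lambda x,y:(239.67+.35*x,139.67+.35*(y-300)); d=lambda x,y:(239.67+.35*(x-400),279.67+.35*(y-300))
R=lambda n,p:print(n,np.round(np.array(p)*1000).tolist())
def both(n,t,s,z):
    p,e=tri(t,s); R(n+" top",onz("top",*t,z)); R(n+" side",onz("side",*s,z)); R(n+" tri",p); print("  gap mm",e*1e3)
both("knobtop",b(608,228),d(571,421),.072)
both("mouth",a(70,137),c(192,342),.14)
both("head",a(252,91),c(288,453),.117)
for n,p in(("FL",c(228,383)),("FR",c(313,497)),("RL",c(280,370)),("RR",c(373,483))): R("plate side "+n,onz("side",*p,.14))
for n,p in(("RL",a(148,60)),("RR",a(343,31)),("FR",a(355,88))): R("plate top "+n,onz("top",*p,.14))
both("drv rear",a(283,0) if 0 else (326.5,248),c(42,520),.11)
both("drv green1",(320.3,209.6),(302.9,204.8),.12)
both("drv green2",(325.1,240.3),(267.3,214.2),.12)
both("vial",b(615,68),d(709,397),.07)
R("tipbox",onz("top",190,218,.064))
R("spanner",onz("top",422,153,.01))
R("rack",onz("top",421,221,.04))
R("small red",onz("top",437.8,256.5,.03));R("orange",onz("top",452,238,.04));R("turq",onz("top",393.5,246,.04));R("white",onz("top",423,267,.03))
```

```text
knobtop top [436.0, -291.0, 72.0]
knobtop side [435.0, -303.0, 72.0]
knobtop tri [436.0, -295.0, 61.0]
  gap mm 0.6225152232573711
mouth top [548.0, 189.0, 140.0]
mouth side [545.0, 185.0, 140.0]
mouth tri [547.0, 190.0, 137.0]
  gap mm 2.935550852997096
head top [598.0, 33.0, 117.0]
head side [599.0, 28.0, 117.0]
head tri [599.0, 33.0, 113.0]
  gap mm 1.5145048159998877
plate side FL [563.0, 112.0, 140.0]
plate side FR [597.0, -62.0, 140.0]
plate side RL [614.0, 121.0, 140.0]
plate side RR [649.0, -55.0, 140.0]
plate top RL [618.0, 124.0, 140.0]
plate top RR [648.0, -46.0, 140.0]
plate top FR [597.0, -57.0, 140.0]
drv rear top [389.0, -4.0, 110.0]
drv rear side [380.0, -7.0, 110.0]
drv rear tri [385.0, -4.0, 108.0]
  gap mm 8.919310174885778
drv green1 top [500.0, 16.0, 120.0]
drv green1 side [499.0, -0.0, 120.0]
drv green1 tri [502.0, 16.0, 107.0]
  gap mm 0.20377990426976267
drv green2 top [411.0, 0.0, 120.0]
drv green2 side [411.0, -17.0, 120.0]
drv green2 tri [412.0, -0.0, 106.0]
  gap mm 0.13622751854096957
vial top [534.0, -298.0, 70.0]
vial side [533.0, -302.0, 70.0]
vial tri [534.0, -299.0, 67.0]
  gap mm 0.5309850053954106
tipbox [472.0, 411.0, 64.0]
spanner [712.0, -318.0, 10.0]
rack [483.0, -301.0, 40.0]
small red [374.0, -354.0, 30.0]
orange [432.0, -397.0, 40.0]
turq [403.0, -214.0, 40.0]
white [341.0, -307.0, 30.0]
```

The crop confirms the red stopper in the rack's end hole (top 421.5,236.5), with the vial at the other end. The flask mouth is at top (261,191), and the bolt head sits behind the front plate at top (315,177). The bracket's x axis points about 10.8° from world x. Next I'll refine the stopper's position.

Run:
```python
from h import *
p=lambda *a:print(np.round(onz(*a)*1000,1))
p("top",421.5,236.5,.046);p("top",421.4,236.5,.046);p("side",299.7,331.8,.044)
# rack top corners in side crop
d=lambda x,y:(239.67+.35*(x-400),279.67+.35*(y-300))
for q in((530,423),(737,389),(753,452),(548,490)): p("side",*d(*q),.04)
```

```text
[ 433.8 -299.9   46. ]
[ 433.8 -299.6   46. ]
[ 433.9 -305.5   44. ]
[ 409.1 -274.1   40. ]
[ 562.2 -275.6   40. ]
[ 558.3 -331.7   40. ]
[ 412.5 -332.7   40. ]
```

```bash
python3 -m handwheel '[[3.5,4.8,0,-0.06,0.3],[3.5,4.8,0,-0.05,0.3],[3.5,4.8,0,-0.05,0.3],[3.5,4.8,0,-0.05,0.3],[3.5,4.6,0,-0.05,0.3],[0,0,-5,0,0.3],[0,0,-4,0,0.3],[0,0,0,0,0.3],[0,0,0,0,0.3]]' 30
```

```text
t: 1.23
tool_pos: [0.4352, -0.3034, 0.1489]
orientation: [3.127, 0.294, 0.001]
force: [0.5, -0.2, 0.1]
opening: 0.0649
gripper_force: 0.0
```

Run:
```python
from h import *
s=readout.read_state();print(np.round(s["tool_pos"]*1000,1),s["orientation"].round(3),s["opening"])
S=snap("side","pics/s1.png");T=snap("top","pics/t1.png")
cr=lambda I,x,y:cv2.resize(I[y:y+120,x:x+160,::-1],(400,300),interpolation=cv2.INTER_CUBIC)
cv2.imwrite("pics/c1.png",np.hstack([cr(S,220,240),cr(T,340,170)]))
```

```text
[ 435.2 -303.4  148.9] [3.127e+00 2.940e-01 1.000e-03] 0.06487979473539006
```

View pics/c1.png

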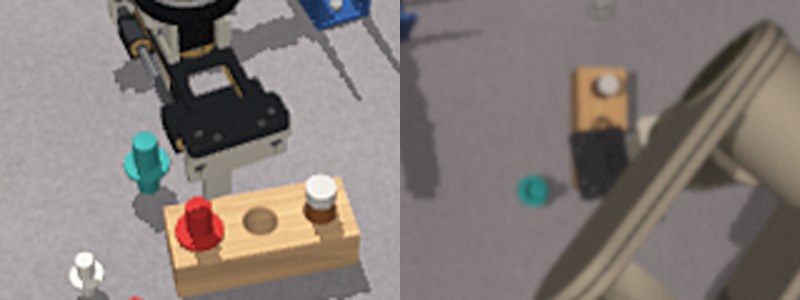

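The picture shows the gripper over the rack, with one finger at side crop (215,180). I'll check where the calibration says the finger should appear.

Run:
```python
from h import *
for n,p in(("-y finger tip",(.4412,-.335-.003,.130)),("+y",(.429,-.268,.130)),("knob top",(.435,-.302,.072)),("flange",(.435,-.302,.044))):
    q=proj("side",p); print(n,q.round(1),((q-[220,240])*2.5).round())
```

```text
-y finger tip [305.1 316.4] [213. 191.]
+y [292.3 289.4] [181. 123.]
knob top [299.4 321.5] [199. 204.]
flange [299.9 330.3] [200. 226.]
```

Finger and knob both project where they are seen, so the position holds. I'll descend and grasp.

```bash
python3 -m handwheel '[[0,0,-3,0,0.3],[0,0,-3,0,0.3],[0,0,-2.2,0,0.3],[0,0,0,0,1],[0,0,0,0,1],[0,0,0,0,1],[0,0,0,0,1],[0,0,0,0,1]]' 30
```

```text
t: 2.33
tool_pos: [0.4351, -0.3031, 0.066]
orientation: [3.127, 0.294, 0.001]
force: [-0.2, 0.6, 4.4]
opening: 0.0213
gripper_force: 30.0
```

```bash
python3 -m handwheel '[[0,0,4,0,1],[0,0,6,0,1],[0,0,6,0,1]]' && python3 -m handwheel '[[1.2,5.4,0,0,1],[1.2,5.5,0,0,1],[1.2,5.5,0,0,1],[1.2,5.5,0,0,1],[1.3,5.5,0,0,1],[1.3,5.5,0,0,1],[1.3,5.5,0,0,1],[1.3,5.5,0,0,1],[1.2,5,0,0,1],[0,0,0,0,1]]'
python3 - <<'E'
from h import *
S=snap("side","pics/s2.png");T=snap("top","pics/t2.png")
cr=lambda I,x,y:cv2.resize(I[y:y+90,x:x+120,::-1],(400,300),interpolation=cv2.INTER_CUBIC)
cv2.imwrite("pics/c2.png",np.hstack([cr(S,250,90),cr(T,200,140)]))
E
```

```text
t: 2.7
tool_pos: [0.4344, -0.3024, 0.2268]
orientation: [-3.127, -0.295, 0.001]
force: [0.7, -0.7, -0.4]
opening: 0.0213
gripper_force: 30.0
t: 3.95
tool_pos: [0.5466, 0.1895, 0.2249]
orientation: [-3.126, -0.301, 0.001]
force: [0.1, -1.3, -0.5]
opening: 0.0214
gripper_force: 30.0
```

View pics/c2.png

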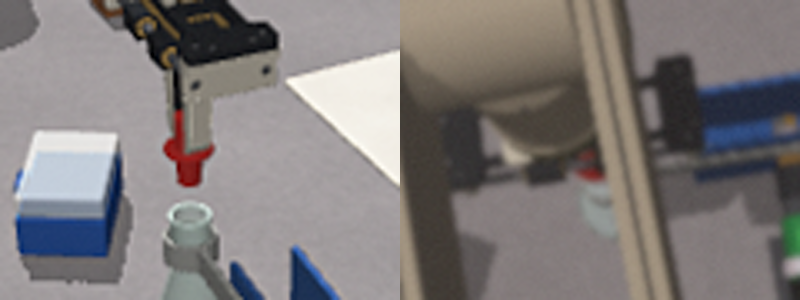

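The stopper is held above the flask: its bottom is at side crop (189,184), and the mouth ellipse is at (190,213). I'll compute the lateral offset.

Run:
```python
from h import *
S=cv2.imread("pics/s2.png");h=cv2.cvtColor(S,cv2.COLOR_BGR2HSV)
m=((h[...,0]<6)|(h[...,0]>174))&(h[...,1]>120)&(h[...,2]>60);m[:,:290]=0;m[:,330:]=0;m[170:]=0
ys=np.where(m.any(1))[0]
for y in ys: x=np.where(m[y])[0]; print(y,x.min(),x.max(),end="; ")
print()
g=cv2.cvtColor(S,cv2.COLOR_BGR2GRAY);print(g[148:166,296:320])
R=lambda *a:np.round(onz("side",*a)*1000,1)
print("stopper",R(306.4,135,.201),"bottom",R(306.6,144,.171),"mouth",R(307.1,153.9,.14))
print(proj("side",(.5466,.1895,.171)),proj("side",(.5466,.1895,.140)))
```

```text
123 303 304; 124 302 304; 125 302 304; 126 302 304; 127 302 304; 128 302 304; 129 302 304; 130 303 304; 131 302 304; 132 300 304; 133 299 304; 134 299 313; 135 299 313; 136 300 312; 137 301 311; 138 303 310; 139 303 309; 140 303 309; 141 303 309; 142 303 309; 143 304 309; 144 304 309; 145 305 308; 
[[159 158 160 157 158 157 158 160 162 160 157 156 158 158 158 160 160 158
  159 158 159 159 162 160]
 [162 161 160 159 159 158 156 158 156 156 154 154 153 154 155 158 159 158
  155 155 156 157 159 158]
 [163 161 159 159 160 155 153 153 167 178 184 183 176 161 157 155 156 157
  157 156 156 158 160 159]
 [163 160 157 159 157 160 187 210 190 191 181 179 186 193 217 192 159 153
  159 161 159 157 160 160]
 [157 157 158 157 163 189 202 171 162 161 154 153 159 168 188 203 211 163
  156 159 161 157 155 157]
 [157 156 158 156 183 213 148 121 137 146 150 150 149 144 134 166 216 190
  153 158 161 157 155 159]
 [158 158 158 165 205 224 106 132 143 149 151 152 152 149 136 150 201 190
  153 156 156 158 158 159]
 [160 160 159 158 182 218 131 134 145 153 152 156 155 156 153 171 191 150
  153 157 157 156 1
[... 455 characters left out ...]
35 137 138 136 132 122 108  98
  118 141 165 161 159 160]
 [159 161 164 167 154 102 109 123 130 135 137 139 138 137 133 125 109 103
   99 104 168 163 161 162]
 [160 163 153 120 167 166 104 123 130 135 140 142 140 141 130 113 116 110
   84  99 168 161 161 163]
 [163 166 154  93 117 146 129 124 125 129 130 131 132 125 108 113 104  96
   70 101 171 160 160 161]
 [163 167 155  91  87  99 119 111 112 120 117 117 118 115 110 120  96  88
   74 101 169 160 160 159]
 [162 162 153  94  92 100 102 105 109 112 110 110 107 103 110 118 103  90
   74 101 169 162 160 156]]
stopper [544.5 183.  201. ] bottom [545.1 187.5 171. ] mouth [545.6 187.4 140. ]
[307.01994077 143.53397716] [307.30644664 153.43989142]
```

```bash
python3 -m handwheel '[[0.1,0,-1.5,0,1],[0,0,-1.5,0,1],[0,0,-1,0,1],[0,0,0,0,1]]'; python3 -m handwheel '[[0,0,-0.6,0,1],[0,0,-0.6,0,1],[0,0,-0.4,0,1],[0,0,0,0,1]]'
```

```text
t: 4.55
tool_pos: [0.5469, 0.1853, 0.1836]
orientation: [3.128, 0.293, -0.004]
force: [-0.5, 0.3, -1.6]
opening: 0.0216
gripper_force: 30.0
t: 5.05
tool_pos: [0.5475, 0.1863, 0.1688]
orientation: [-3.128, -0.295, 0.001]
force: [0.6, 3.1, -2.0]
opening: 0.0211
gripper_force: 30.0
```

```bash
python3 -m handwheel '[[0,0,-0.2,0,1],[0,0,-0.1,0,1],[0,0,0,0,1]]'; python3 -m handwheel '[[0,0,-0.2,0,1],[0,0,0,0,1],[0,0,0,0,1]]'
```

```text
t: 5.42
tool_pos: [0.5478, 0.1865, 0.1667]
orientation: [-3.127, -0.295, -0.0]
force: [-2.3, 3.4, 2.2]
opening: 0.0212
gripper_force: 30.0
t: 5.8
tool_pos: [0.5485, 0.1868, 0.1656]
orientation: [-3.127, -0.295, -0.003]
force: [-1.9, 5.3, 7.5]
opening: 0.0216
gripper_force: 30.0
```

```bash
python3 -m handwheel '[[0,0,0,0,0.4],[0,0,0,0,0.4],[0,0,0,0,0.4],[0,0,3,0,0.4],[0,0,5,0,0.4],[0,0,0,0,0.4]]'
python3 - <<'E'
from h import *
S=snap("side","pics/s3.png")
cr=lambda I,x,y:cv2.resize(I[y:y+90,x:x+120,::-1],(600,450),interpolation=cv2.INTER_CUBIC)
cv2.imwrite("pics/c3.png",cr(S,260,100))
h=cv2.cvtColor(S[:,:,::-1].copy(),cv2.COLOR_BGR2HSV)
m=((h[...,0]<6)|(h[...,0]>174))&(h[...,1]>120)&(h[...,2]>60);m[:,:290]=0;m[:,330:]=0;m[190:]=0
for y in np.where(m.any(1))[0]: x=np.where(m[y])[0]; print(y,x.min(),x.max(),end="; ")
for z in(.14,.144,.172):print(z,proj("side",(.547,.188,z)))
E
```

```text
t: 6.55
tool_pos: [0.5503, 0.1865, 0.2497]
orientation: [-3.127, -0.294, -0.013]
force: [0.5, -0.0, 0.6]
opening: 0.0555
gripper_force: 0.0
143 304 309; 144 303 310; 145 303 310; 146 304 310; 147 304 310; 148 304 310; 149 303 310; 150 303 312; 151 301 313; 152 301 314; 153 300 314; 154 300 313; 155 301 313; 156 302 312; 157 303 310; 0.14 [307.5579135  153.71786611]
0.144 [307.52186065 152.45544381]
0.172 [307.26562587 143.48315616]
```

View pics/c3.png

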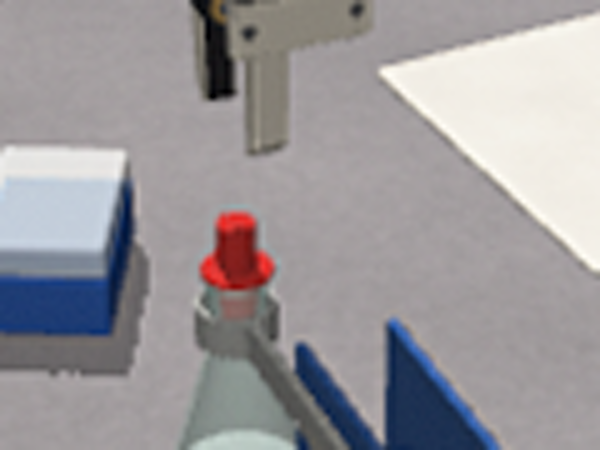

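The stopper is seated, with its flange on the rim at side (307,153) and upright. Next I'll fit the rear plate's top rear edge (bracket x=52, z=0.14) in both first pictures to refine the bracket pose.

Run:
```python
from h import *
def edge(cam,f,c0,c1,r0,r1):
    h=cv2.cvtColor(cv2.imread(f),cv2.COLOR_BGR2HSV).astype(float)
    b=np.clip(h[...,1],0,255)*((h[...,0]>100)&(h[...,0]<130)); P=[]
    for u in range(c0,c1):
        col=b[r0:r1,u]; i=np.argmax(col>110)
        if col[i]>110 and i>0: P.append((u,r0+i-1+(110-col[i-1])/(col[i]-col[i-1])))
    P=np.array(P); k=np.polyfit(P[:,0],P[:,1],1)
    for _ in range(3): g=abs(P[:,1]-np.polyval(k,P[:,0]))<.7; k=np.polyfit(P[g,0],P[g,1],1)
    A,B=[onz(cam,u,np.polyval(k,u),.14)*1e3 for u in(c0,c1)]
    d=A-B; d*=np.sign(d[1]); ang=np.degrees(np.arctan2(-d[0],d[1])); n=np.array([np.cos(np.radians(10.6)),np.sin(np.radians(10.6))])
    M=(A+B)/2; t=(20-M[1])/d[1]; Q=M+t*d
    print(cam,g.sum(),len(P),"ang",ang.round(2),A.round(1)[:2],B.round(1)[:2],"at y=41:",(M+(41-M[1])/d[1]*d).round(1)[:2])
edge("top","pics/top0.png",288,341,150,180)
edge("side","pics/side0.png",340,368,160,205)
# driver axis
for z in(.106,): 
  for p in((.502,.016),(.412,0)): pass
p1,_=tri((320.3,209.6),(302.9,204.8));p2,_=tri((325.1,240.3),(267.3,214.2));print("drv ang",np.degrees(np.arctan2(p1[1]-p2[1],p1[0]-p2[0])))
# head by brightness in top0 and side0
for cam,u0,v0 in(("top",308,170),("side",332,186)):
    g=cv2.cvtColor(cv2.imread(f"pics/{cam}0.png"),cv2.COLOR_BGR2HSV); print(g[v0:v0+16,u0:u0+18,1])
```

```text
top 53 53 ang 10.63 [619.5 113. ] [648.4 -41. ] at y=41: [633.  41.]
side 28 28 ang 10.68 [618.7 115.7] [648.2 -40.4] at y=41: [632.8  41. ]
drv ang 10.012390579159632
[[ 98 104 101 106  99  94 117 102  88  94 106 104 110 114 105 102  99  99]
 [103 108 105 101 102 103  85 117  91 102  94 106  99 107  99 106  96  95]
 [ 99  94 102  95 106  95  94  97  94 103 106 100 105 108 105 115 110 112]
 [ 99 106  96  98  90  76  67  65  71  69  76  93 115 131 134 121 128 131]
 [104 104 108  91  53  47  30  18  18  25  46  82 118 132 145 145 147 148]
 [134 128 115  63  27  10   2   7  10   8  21  73 130 152 155 156 156 150]
 [146 146 105  44   4  10  10  14  14  13  12  66 124 153 153 157 156 158]
 [153 148 115  38   6  10  10  12  14  13  13  54 119 149 160 160 156 153]
 [156 152 118  46   8  11  12  14  16  14  22  47 111 148 154 153 159 153]
 [157 153 131  66  26  16  17  22  27  34  42  78 121 146 156 153 154 156]
 [155 157 139  95  59  47  51  61  73  82 100 116 131 145 141 147 148 147]
 [159 152 153 130 112  99 100 111 120 121 111  98  96  85  91 112 132 119]
 [149 146 137 124 110  94  89  7
[... 769 characters left out ...]
184 168 166 160 163 165]
 [  5 234 187 174 170 178 168 103  15  19   8  87 197 187 166 163 166 167]
 [ 14   2 216 187 164 168 176 174  82  28  15   2 207 175 169 160 165 167]
 [  8   8  95 215 187 163 169 174 143  32  29  16 164 179 162 164 168 162]
 [  7   9   3 151 190 176 173 174 171 132  11  25 142 179 172 168 163 170]
 [  6   9  11   9 213 173 166 170 174 171 129   7 169 178 163 168 172 160]
 [  5   7  11  14 223 163 170 165 166 173 169 152 185 170 168 165 167 163]
 [  9   7  12   5 210 178 173 161 162 167 168 170 167 161 169 163 169 164]
 [ 10   6  11   7 205 169 167 168 165 176 167 166 165 170 164 169 166 163]
 [ 10   3  11   5 211 175 169 159 163 165 169 166 165 165 164 163 164 168]]
```

```bash
python3 -m handwheel '[[1.4,-3.8,0,0,0.4],[1.4,-3.9,0,0,0.4],[1.4,-3.9,0,0,0.4],[1.5,-3.8,0,0,0.4],[0,0,-2.5,0,0.4],[0,0,-2.5,0,0.4],[0,0,0,0,0.4],[0,0,0,0,0.4]]'
python3 - <<'E'
from h import *
s=readout.read_state();p=s["tool_pos"]*1e3;r=s["orientation"]
a=2*np.arctan2(r[1],r[0]);print(p.round(1),"yaw",np.degrees(a)%180,"n",p[0]*.9828+p[1]*.1848,"m",-p[0]*.1848+p[1]*.9828)
print("head rear edge top-cam n,m:",[(lambda q:(q[0]*.9828+q[1]*.1848,-q[0]*.1848+q[1]*.9828))(onz("top",u,v,.12)*1e3) for u,v in((315,173.6),(315.2,176))])
S=snap("side","pics/s4.png")
cv2.imwrite("pics/c4.png",cv2.resize(S[120:240,260:420,::-1],(800,600),interpolation=cv2.INTER_CUBIC))
E
```

```text
t: 7.6
tool_pos: [0.6047, 0.0322, 0.1946]
orientation: [3.128, 0.295, -0.001]
force: [0.1, -0.1, 0.8]
opening: 0.0552
gripper_force: 0.0
[604.7  32.2 194.6] yaw 10.770957245511022 n 600.2697430899517 m -80.10279287880064
head rear edge top-cam n,m: [(np.float64(602.9073207680515), np.float64(-78.85644369646215)), (np.float64(595.6390532313252), np.float64(-78.25641424542661))]
```

View pics/c4.png

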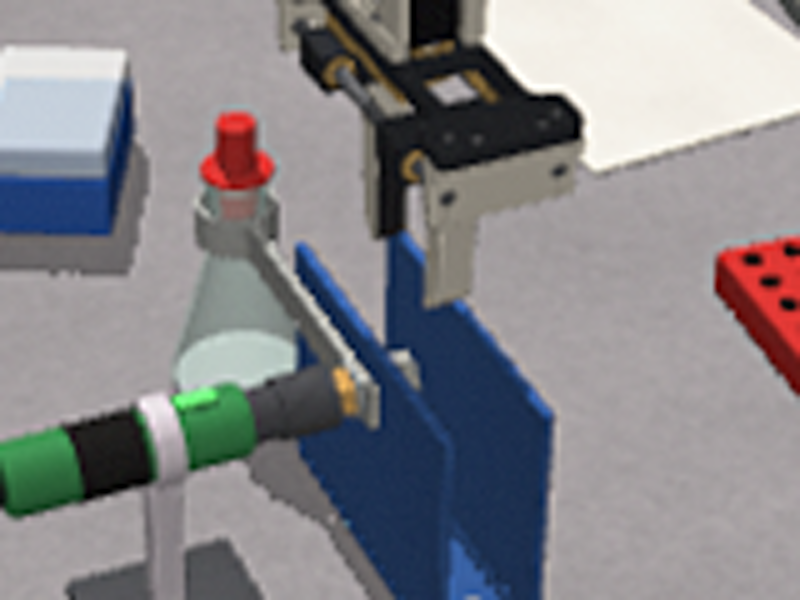

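The gripper is above the gap, with the finger at crop (450,280) and the head visible at (405,368) between the plates. I'll descend and find the gap's centre by light touch on both plates.

```bash
python3 -m handwheel '[[0.3,0.06,-2.5,0,0.4],[0,0,-2.5,0,0.4],[0,0,-2.2,0,0.4],[0,0,0,0,0.4],[0.6,0.11,0,0,0.4],[0,0,0,0,0.4]]'; for i in 1; do python3 -m handwheel '[[0.2,0.04,0,0,0.4],[0,0,0,0,0.4]]';python3 -m handwheel '[[0.2,0.04,0,0,0.4],[0,0,0,0,0.4]]';python3 -m handwheel '[[0.2,0.04,0,0,0.4],[0,0,0,0,0.4]]'; done
```

```text
t: 8.4
tool_pos: [0.6155, 0.034, 0.1245]
orientation: [3.127, 0.295, 0.005]
force: [-0.2, 0.5, -0.6]
opening: 0.0557
gripper_force: 0.0
t: 8.65
tool_pos: [0.6162, 0.0343, 0.1229]
orientation: [3.128, 0.295, 0.001]
force: [1.1, -0.8, -0.7]
opening: 0.0554
gripper_force: 0.0
t: 8.9
tool_pos: [0.6179, 0.0347, 0.1224]
orientation: [-3.128, -0.295, -0.0]
force: [-0.0, 0.3, 0.2]
opening: 0.0563
gripper_force: 0.0
t: 9.15
tool_pos: [0.6199, 0.0351, 0.1224]
orientation: [3.128, 0.295, 0.0]
force: [-0.6, 0.8, 0.3]
opening: 0.0557
gripper_force: 0.0
```

```bash
python3 -m handwheel '[[0.15,0.03,0,0,0.4],[0,0,0,0,0.4]]';python3 -m handwheel '[[0.15,0.03,0,0,0.4],[0,0,0,0,0.4]]'
```

```text
t: 9.4
tool_pos: [0.6211, 0.0353, 0.1224]
orientation: [3.128, 0.294, -0.001]
force: [-1.8, 0.3, 1.0]
opening: 0.0561
gripper_force: 1.0
t: 9.65
tool_pos: [0.6211, 0.0354, 0.1224]
orientation: [3.128, 0.294, -0.006]
force: [-12.4, -1.4, 7.1]
opening: 0.0558
gripper_force: 5.9
```

```bash
python3 -m handwheel '[[-1.2,-0.23,0,0,0.4],[-1.2,-0.23,0,0,0.4],[0,0,0,0,0.4],[0,0,0,0,0.4]]';python3 -m handwheel '[[-0.2,-0.04,0,0,0.4],[0,0,0,0,0.4]]';python3 -m handwheel '[[-0.2,-0.04,0,0,0.4],[0,0,0,0,0.4]]';python3 -m handwheel '[[-0.15,-0.03,0,0,0.4],[0,0,0,0,0.4]]'
```

```text
t: 10.15
tool_pos: [0.599, 0.0311, 0.1227]
orientation: [3.128, 0.294, 0.001]
force: [0.7, 0.2, -0.9]
opening: 0.0559
gripper_force: 0.0
t: 10.4
tool_pos: [0.5969, 0.0306, 0.1224]
orientation: [-3.128, -0.294, 0.0]
force: [0.2, 0.6, -0.8]
opening: 0.0556
gripper_force: 0.0
t: 10.65
tool_pos: [0.5947, 0.0303, 0.1224]
orientation: [-3.128, -0.295, 0.0]
force: [0.1, -0.1, 0.4]
opening: 0.056
gripper_force: 0.0
t: 10.9
tool_pos: [0.594, 0.0301, 0.1225]
orientation: [-3.128, -0.294, -0.003]
force: [4.7, 1.0, -3.6]
opening: 0.0555
gripper_force: 2.6
```

Gap centre is at n≈603.2 and finger width is about 18.5 mm. I'll target bracket x≈20.5 so the pads are on the head and clear of the 26 mm bush, then close lightly.

```bash
python3 -m handwheel '[[1.13,0.21,0,0,0.4],[0,0,-1.25,0,0.4],[0,0,0,0,0.4],[0,0,0,0,0.4],[0,0,0,0,0.65],[0,0,0,0,0.65],[0,0,0,0,0.65]]' 3; python3 -m handwheel '[[0,0,0,0,0.72],[0,0,0,0,0.72]]';python3 -m handwheel '[[0,0,0,0,0.8],[0,0,0,0,0.8]]'
```

```text
t: 11.78
tool_pos: [0.6047, 0.032, 0.1102]
orientation: [3.128, 0.294, 0.001]
force: [-0.6, 0.6, 0.3]
opening: 0.0334
gripper_force: 0.0
t: 12.02
tool_pos: [0.6047, 0.0323, 0.1101]
orientation: [-3.127, -0.295, -0.0]
force: [-0.7, 2.3, 1.3]
opening: 0.026
gripper_force: 0.8
t: 12.28
tool_pos: [0.6048, 0.0331, 0.1106]
orientation: [-3.126, -0.295, -0.001]
force: [-1.7, 5.3, 4.9]
opening: 0.0236
gripper_force: 3.0
```

```bash
python3 -m handwheel '[[-0.02,0.12,0,0,0.8]]';for k in 1 2 3; do python3 -m handwheel '[[0,0,0,0,0.8],[0,0,0,0,0.8]]'|egrep 'pos|force|open';done
```

```text
t: 12.4
tool_pos: [0.6046, 0.0334, 0.1102]
orientation: [3.128, 0.295, 0.001]
force: [1.2, -1.1, -0.9]
opening: 0.0231
gripper_force: 3.0
tool_pos: [0.6045, 0.0333, 0.1099]
force: [0.1, 2.2, 2.2]
opening: 0.0226
gripper_force: 3.0
tool_pos: [0.6044, 0.0332, 0.1099]
force: [0.3, 2.1, 1.6]
opening: 0.0219
gripper_force: 3.0
tool_pos: [0.6043, 0.0332, 0.1099]
force: [-0.5, 1.9, 1.3]
opening: 0.0219
gripper_force: 3.0
```

Opening is 21.9 mm, so the pads are on the flats, on the head and not the bush. I'll clamp firmly and hold.

```bash
python3 -m handwheel '[[0,0,0,0,1],[0,0,0,0,1],[0,0,0,0,1],[0,0,0,0,1]]' 60
python3 - <<'E'
from h import *
print(readout.read_state()["wrist_torque"])
E
for k in 1 2 3 4 5; do python3 -m handwheel '[[0,0,0,0,1],[0,0,0,0,1],[0,0,0,0,1],[0,0,0,0,1],[0,0,0,0,1],[0,0,0,0,1],[0,0,0,0,1],[0,0,0,0,1],[0,0,0,0,1],[0,0,0,0,1]]'|egrep 't:|pos|force|open'; python3 -c "
from h import *
print(readout.read_state()['wrist_torque'].round(3))"; done
```

```text
t: 13.65
tool_pos: [0.6044, 0.0332, 0.1099]
orientation: [3.128, 0.295, -0.0]
force: [0.0, 0.7, 0.7]
opening: 0.021
gripper_force: 60.0
[ 0.26144158  0.04076051 -0.06096217]
t: 14.9
tool_pos: [0.6044, 0.0332, 0.1099]
force: [-0.6, 1.3, -0.3]
opening: 0.021
gripper_force: 60.0
[0.165 0.101 0.031]
t: 16.15
tool_pos: [0.6044, 0.0333, 0.1099]
force: [-1.7, -0.3, 0.1]
opening: 0.0209
gripper_force: 60.0
[0.081 0.199 0.012]
t: 17.4
tool_pos: [0.6044, 0.0333, 0.1099]
force: [-1.2, -0.2, 0.4]
opening: 0.0209
gripper_force: 60.0
[-0.045  0.205  0.03 ]
t: 18.65
tool_pos: [0.6044, 0.0333, 0.1099]
force: [-1.0, -0.8, -0.3]
opening: 0.0207
gripper_force: 60.0
[0.093 0.249 0.026]
t: 19.9
tool_pos: [0.6044, 0.0333, 0.1099]
force: [-1.8, -1.9, -1.0]
opening: 0.0212
gripper_force: 60.0
[0.032 0.287 0.01 ]
```

```bash
for k in 1 2; do python3 -m handwheel '[[0,0,0,0,1],[0,0,0,0,1],[0,0,0,0,1],[0,0,0,0,1],[0,0,0,0,1],[0,0,0,0,1],[0,0,0,0,1],[0,0,0,0,1],[0,0,0,0,1],[0,0,0,0,1]]'|egrep 't:|open';done
python3 - <<'E'
from h import *
A=snap("side","pics/s5.png")
w=[]
for i in range(10): B=snap("side","pics/s6.png"); s=readout.read_state(); w.append(s["wrist_torque"])
print(np.mean(w,0).round(3),s["opening"],s["t"])
D=np.abs(A.astype(int)-B).sum(2); print("motion socket",D[180:215,310:345].max(),"elsewhere",D[220:260,420:460].max())
old=cv2.imread("pics/s4.png")
print("light before/after",old[198:202,296:302].mean((0,1)),cv2.imread("pics/s6.png")[198:202,296:302].mean((0,1)))
c=lambda I:cv2.resize(I[120:240,260:420],(400,300),interpolation=cv2.INTER_CUBIC)
t=cv2.imread("pics/side0.png")
cv2.imwrite("pics/c6.png",np.hstack([c(old),c(B[:,:,::-1])]))
E
```

```text
t: 21.15
opening: 0.021
t: 22.4
opening: 0.0212
[ 0.066  0.359 -0.002] 0.021045368821024774 22.95
motion socket 17 elsewhere 25
light before/after [116.66666667 207.04166667 104.25      ] [117.875      208.45833333 105.45833333]
```

View pics/c6.png

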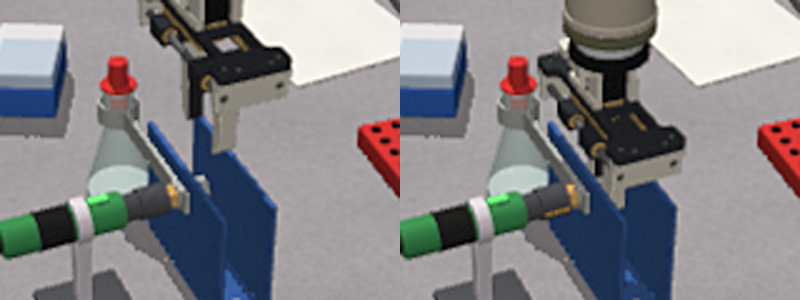

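The stopper is still seated and the fingers hold the head in the gap. A longer static check of the socket will confirm the nut has stopped.

```bash
for k in 1 2; do python3 -m handwheel '[[0,0,0,0,1],[0,0,0,0,1],[0,0,0,0,1],[0,0,0,0,1],[0,0,0,0,1],[0,0,0,0,1],[0,0,0,0,1],[0,0,0,0,1],[0,0,0,0,1],[0,0,0,0,1]]'|egrep 't:|open|force';done
python3 - <<'E'
from h import *
A=cv2.imread("pics/s5.png").astype(int);B=snap("side","pics/s7.png")[:,:,::-1].astype(int);O=cv2.imread("pics/s4.png").astype(int)
r=np.s_[190:212,308:333]
print("socket change now",abs(A-B).sum(2)[r].max(),"vs before grip",abs(O-B).sum(2)[r].max()); s=readout.read_state();print(s["wrist_torque"].round(3),s["tool_pos"].round(4))
E
```

```text
t: 24.2
force: [-1.5, -0.2, -0.6]
opening: 0.0209
gripper_force: 60.0
t: 25.45
force: [-2.2, -0.6, -0.9]
opening: 0.0212
gripper_force: 60.0
socket change now 12 vs before grip 241
[0.023 0.402 0.053] [0.6044 0.0333 0.1099]
```

```bash
python3 -c "
from plant import job
print(job.close_job())"
```

```text
the job is handed in; nothing more can be done
None
```

I handed the job in at about 25.5 s: the stopper is in the flask with its flange on the rim and released, and the bolt head is held across its flats at 60 N, with the driver socket unmoving for the last 3 s, so I take the nut to be tight.

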